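Close the bulb box on the hall table

TASK

Pick the wooden lid up off its tile, lay it properly down in the mouth of the storage box and let go of it. Then snap the box's four hinged clips fully down over the lid one at a time in opposite-corner order: any clip first, next the one diagonally across from it, then the two that are left. Leave everything else on the table where it stands.

Things in the scene. Friction and masses are not known exactly. Their poses are not given: they have to be found in the camera images.
- box: open wooden box, fixed, 150 x 200 x 85 mm (own x, y, z), walls 6 mm. Origin: centre of its underside. Two steel clips on each long side (-x, +x), centred at y = -60 and +60 mm. Clip names turn with the box: near = -x, far = +x, left = +y, right = -y. Seated, the lid's origin is at (0, 0, 77 mm) here, long sides parallel, either way round.
- lid: loose wooden lid, 0.3 kg: plate 150 x 200 x 8 mm (own x, y, z) over a plug 134 x 184 x 8 mm that drops into the box mouth (138 x 188). Origin: centre of the plug's underside; plate at z 8 to 16 mm. Bar handle along y over its middle: 110 long, 16 wide, z 35 to 49 mm, on two posts at y = -47 and +47. Starts flat on the tile, handle up, turned up to 1.4 rad.
- tile: flat square terracotta tile 200 x 200 x 9 mm, fixed to the table, on which the lid lies at the start. Origin: centre of its underside.
- clip_near_right (a joint): near right clip's angle: about 0 = open as at the start, lip about upright, clear of the lid's way; grows as it closes; 1.5 = fully shut, lip flat over the lid. Hinge line along the box's y through box frame x -83, y -60, z 78 mm. An over-centre spring resists closing with up to 9 N at the lip; past about 1.2 rad it snaps shut by itself, short of that it springs back open when let go.
- clip_near_right_pad (a point): where a thumb presses the near right clip, on the outer (shut: upper) face of its lip. The clip is a steel L 44 mm wide, 5 mm thick: a leg rising 21 mm from the hinge, then a lip that, shut, reaches 43 mm inward of the hinge over the lid, its top 99 mm above the table. Shut, this point is 30 mm inward of the hinge and 21 mm above it.
- clip_near_left (a joint): near left clip's angle: about 0 = open as at the start, lip about upright, clear of the lid's way; grows as it closes; 1.5 = fully shut, lip flat over the lid. Hinge line along the box's y through box frame x -83, y +60, z 78 mm. An over-centre spring resists closing with up to 9 N at the lip; past about 1.2 rad it snaps shut by itself, short of that it springs back open when let go.
- clip_near_left_pad (a point): where a thumb presses the near left clip, on the outer (shut: upper) face of its lip. The clip is a steel L 44 mm wide, 5 mm thick: a leg rising 21 mm from the hinge, then a lip that, shut, reaches 43 mm inward of the hinge over the lid, its top 99 mm above the table. Shut, this point is 30 mm inward of the hinge and 21 mm above it.
- clip_far_right (a joint): far right clip's angle: about 0 = open as at the start, lip about upright, clear of the lid's way; grows as it closes; 1.5 = fully shut, lip flat over the lid. Hinge line along the box's y through box frame x +83, y -60, z 78 mm. An over-centre spring resists closing with up to 9 N at the lip; past about 1.2 rad it snaps shut by itself, short of that it springs back open when let go.
- clip_far_right_pad (a point): where a thumb presses the far right clip, on the outer (shut: upper) face of its lip. The clip is a steel L 44 mm wide, 5 mm thick: a leg rising 21 mm from the hinge, then a lip that, shut, reaches 43 mm inward of the hinge over the lid, its top 99 mm above the table. Shut, this point is 30 mm inward of the hinge and 21 mm above it.
- clip_far_left (a joint): far left clip's angle: about 0 = open as at the start, lip about upright, clear of the lid's way; grows as it closes; 1.5 = fully shut, lip flat over the lid. Hinge line along the box's y through box frame x +83, y +60, z 78 mm. An over-centre spring resists closing with up to 9 N at the lip; past about 1.2 rad it snaps shut by itself, short of that it springs back open when let go.
- clip_far_left_pad (a point): where a thumb presses the far left clip, on the outer (shut: upper) face of its lip. The clip is a steel L 44 mm wide, 5 mm thick: a leg rising 21 mm from the hinge, then a lip that, shut, reaches 43 mm inward of the hinge over the lid, its top 99 mm above the table. Shut, this point is 30 mm inward of the hinge and 21 mm above it.
- speaker: black round speaker, 80 mm wide, 124 mm high, standing between box and tile; leave alone. Origin: centre of its underside (so for all the following).
- candle: lidded glass candle jar, 68 mm wide, 85 mm high, standing between box and tile; leave alone.
- bud_vase: slim white bud vase, 68 mm wide, 142 mm high, towards one side of the table; leave alone.
- coasters: round cork stack, 96 mm wide, 28 mm high, towards the other side of the table; leave alone.
- bowl: low white bowl, 74 mm wide, 34 mm high, close beyond the far long side of the box; leave alone. Other things, fixed and up to 215 mm high, stand at the back and sides of the table, well outside the work area.
Mind the look-alikes: they are no part of the job. Several things have the shape of the lid; the one meant has the colours described above.

How it is judged:
By the outcome, as a careful person would: the job done as asked, in the order asked, and still so for the second after the job is handed in, with the robot touching nothing.
It also fails if it takes over 61 s, if anything falls off the work surface, if the arm or the gripper's body presses on something with over 40 N, if the wrist force passes 120 N, or if a joint passes its speed limit or range.

ROBOT

A 7-joint arm with a two-finger parallel gripper is mounted at the origin on the work surface. World frame = base frame: x ahead of the robot, y to its left, z up, the work surface at z = 0. Lengths are in mm, angles in rad, forces in N, time in s.
With the tool pointing down it reaches from about 400 to 900 mm from the base axis. Payload 5.5 kg.
Tool frame: the origin (TCP) lies at the very end of the fingers, on their centre line; the grasp point (between the pads) lies 19 mm behind it; z points along the fingers, y is the line along which they close (so a half turn about z gives the same grasp; the last joint's range is limited). The gripper opens to 85 mm and grips with 20 to 120 N. Pads are 22 mm wide; open, the fingers measure 114 mm over their backs; the gripper's body (76 mm by 85 mm) begins 54 mm behind the grasp point. The pads swing forward as they close: fully open they stand 13 mm farther back than shut.
Start: joints at [-0.908, 0.501, -0.427, 1.55, 0.221, 1.138, -0.21], TCP at [252.965, 598.756, 207.11] pointing down, gripper open.
Joint ranges: [-2.88, 2.88], [-0.31, 2.03], [-1.54, 1.56], [0.2, 2.42], [-1.41, 4.55], [0.19, 2.02], [-2.57, 2.57]. Speed limits (rad/s): [2.57, 2.57, 3.14, 3.14, 3.14, 3.14, 3.14].

INTERFACE

Orientations are given as a 3x3 rotation matrix whose columns are the frame's x, y, z axes.
In Python, from bench import arm gives the robot as it stands.
- The arm moves only by the tool servo_tool, never from a script. Its argument "steps" is text: rows parted by semicolons, each of 7 numbers parted by spaces: the shift along the world's x, y, z in cm, then the turn, a rotation vector about the world's x, y, z in rad, then the closure, from -1 (fully open) to 1 (shut), so that 0 is half open. A call has 1 to 5 rows; each row shifts and turns the commanded pose from where the row before left it; what a row does not reach is not made up. A row lasts 1/10 s, in which the tool goes at most 50 mm and 8.59 degrees, less where a joint would pass 70% of its speed; a pose out of reach is approached as far as the arm can. A call with a gripper value outside its range is refused whole. The fingers move at their own pace and stop on an object; the grip force is fixed at half the most. Time passes only in rows, so rows that do not move let the fingers close. It gives the time, the measured TCP pose, the force, the opening and the grip force at its end, in the units of the state.
- arm.state(): the state, without advancing time (a new reading comes with each control period).
- arm.camera(name): name is "scene" or "top" or "wrist"; returns a dict with "pixels" (420x560x3 uint8, red, green, blue), "fovy" (degrees; the focal length in pixels is half the picture's height over the tangent of half this angle, whatever the lens; pixels are square), "cx", "cy" (the principal point, pixels), "position" and "orientation" of the camera in the world. Camera axes: x right, y down, z forward; pixel columns grow to the right and rows downward; lengths in mm; the calibration is good to about 2 mm. A picture is of the moment at which its call begins. There is no depth.
- arm.hand_in(): hands the job in; it is judged then, once.
The state is a dict: "time": time; "qpos": joint angles; "dq": joint speeds; "joint_efforts": joint torques, N m; "ee_pos": TCP position; "tcp_rot": TCP orientation; "contact_force": force on the tool from outside, world axes, zero at the start; "ft_torque": the same for the moment, N m; "finger_gap": finger opening in mm; "gripper_force": force on a finger pad.
Only numpy, scipy, OpenCV 4.12 (cv2) and the standard library are available. Lean on these libraries where they do the work, as an engineer would, in place of code of your own. Each camera call takes 0.05 s, during which the arm holds its last target. There are 200 camera calls.

## Working session

There is one attempt and no reset: what is moved stays moved. The work goes in short steps, Python scripts to look and compute and a tool call to move; the robot and the scene stay as the last step left them, time stands still between calls to the robot, and variables do not carry over. Pictures are saved under pics/ and viewed, at most 10 in all, crops included, and the job is handed in when it is done.

Besides the shell and the picture viewer there is one more tool, called after ">>>" by a JSON object that holds its "method" and its "body", one argument or row to a line. servo_tool: Moves the arm, as the interface text tells. Its arguments: {"type":"object","properties":{"steps":{"type":"string"}},"required":["steps"]}

```bash
mkdir -p pics
cat > h.py <<'E'
import numpy as np,cv2
from bench import arm
np.set_printoptions(precision=2,suppress=True)
def cam(n):
    c=arm.camera(n); f=210/np.tan(np.radians(c['fovy'])/2)
    c['f']=f; return c
def w(c,u,v,z):
    d=np.array(c['orientation'])@np.array([(u-c['cx'])/c['f'],(v-c['cy'])/c['f'],1.]); p=np.array(c['position'])
    return p+d*(z-p[2])/d[2]
def proj(c,P):
    q=np.array(c['orientation']).T@(np.array(P,float)-c['position']); return np.array([q[0]/q[2]*c['f']+c['cx'],q[1]/q[2]*c['f']+c['cy']])
def save(c,n): cv2.imwrite('pics/'+n,c['pixels'][:,:,::-1])
E
python3 - <<'E'
from h import *
import pickle
for n in('top','scene'):
    c=cam(n); pickle.dump(c,open(n+'.pkl','wb')); print(n,c['f'],c['cx'],c['cy'],c['position'],c['orientation']); save(c,n+'0.png')
E
```

```text
top 462.6652235051371 279.5184693245292 210.98646104239566 [ 325.34   14.12 1567.16] [[ 0.02 -1.    0.09]
 [-1.   -0.02 -0.01]
 [ 0.01 -0.09 -1.  ]]
scene 433.01851674308034 284.15275149726176 213.08560677191107 [1164.43 -293.2   904.93] [[ 0.4   0.67 -0.62]
 [ 0.91 -0.3   0.27]
 [-0.01 -0.68 -0.74]]
```

View pics/top0.png

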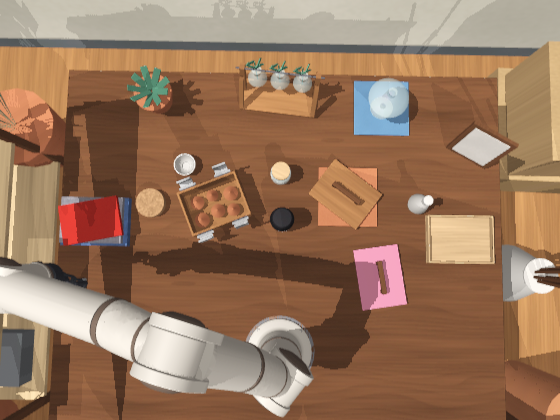

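View pics/scene0.png

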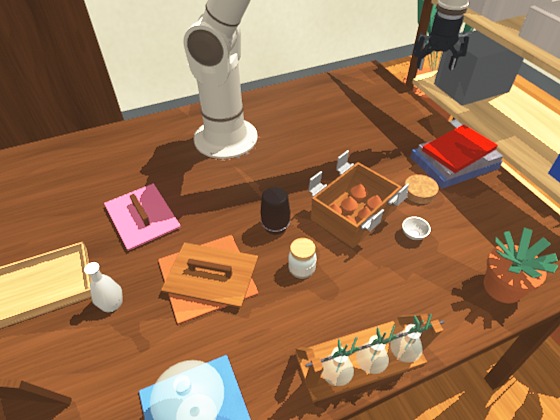

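The top view shows the lid at about (346,192) on the orange tile and the box at about (214,204) with its four open clips. The bowl is at (184,163), the speaker at (282,219) and the candle at (281,173). I'll zoom in for the corners.

Run:
```python
import pickle,cv2
c=pickle.load(open('top.pkl','rb'));cv2.imwrite('pics/z.png',cv2.resize(c['pixels'][145:255,155:395,::-1],(792,363),interpolation=cv2.INTER_CUBIC))
```

```text
(no output)
```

View pics/z.png

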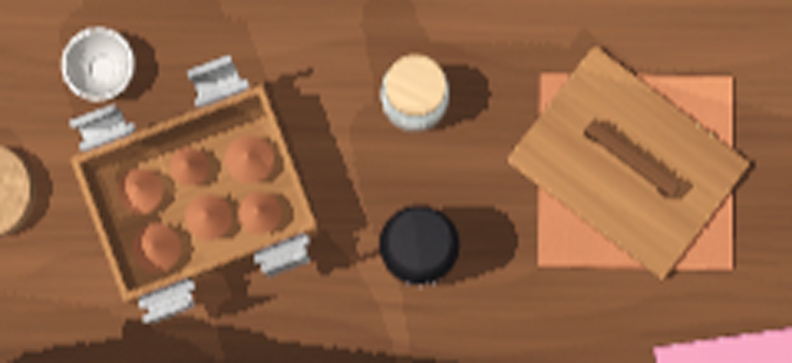

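The crop (3.3×, origin at 155,145) shows box corners at (262,85), (315,232), (127,299) and (75,158). The lid corners are at (597,47), (753,163), (667,277) and (509,160), and the handle runs from (587,126) to (687,192).

Run:
```python
from h import *
import pickle
from scipy.optimize import least_squares
c=pickle.load(open('top.pkl','rb'))
g=lambda L:np.array([((u+.5)/3.3+155-.5,(v+.5)/3.3+145-.5) for u,v in L])
def fit(L,z,loc,x0):
    P=np.array([w(c,u,v,z)[:2] for u,v in g(L)]); 
    print('edges',[np.linalg.norm(P[i]-P[i-1]).round(1) for i in range(4)])
    R=lambda a:np.array([[np.cos(a),-np.sin(a)],[np.sin(a),np.cos(a)]])
    r=least_squares(lambda p:((R(p[2])@np.array(loc).T).T+p[:2]-P).ravel(),x0); print(r.x,'res',r.fun); return r.x
# box: image up=+x, left=+y ; corners order: far-right, near-right, near-left, far-left
fit([(262,85),(315,232),(127,299),(75,158)],85,[(75,-100),(-75,-100),(-75,100),(75,100)],[480,200,-.3])
# lid: long edges from (597,47)-(753,163)
fit([(597,47),(753,163),(667,277),(509,160)],25,[(75,100),(75,-100),(-75,-100),(-75,100)],[480,-200,.6])
for n,p,z in[('handle1',(592,130),58),('handle2',(682,188),58),('speaker',(419,243),124),('candle',(415,83),85),('bowl',(98,62),34),('tile c',(636,172),9)]:
    print(n,w(c,*g([p])[0],z))
s=pickle.load(open('scene.pkl','rb'))
print(arm.state()['tcp_rot'])
```

```text
edges [np.float64(195.7), np.float64(154.1), np.float64(193.0), np.float64(147.4)]
[479.43 217.42   0.38] res [-1.26 -2.65  3.12 -2.69 -2.32  2.68  0.46  2.66]
edges [np.float64(148.0), np.float64(198.1), np.float64(146.7), np.float64(198.9)]
[ 525.21 -217.59   -0.64] res [ 2.13  0.42  0.74 -0.97 -2.4   0.3  -0.47  0.25]
handle1 [ 551.86 -173.17   58.  ]
handle2 [ 495.03 -263.1    58.  ]
speaker [431.22  -1.4  124.  ]
candle [591.6    4.42  85.  ]
bowl [617.08 326.43  34.  ]
tile c [ 516.34 -224.74    9.  ]
[[-0.92  0.39 -0.  ]
 [ 0.39  0.92 -0.  ]
 [ 0.   -0.   -1.  ]]
```

>>> {"method": "servo_tool", "body": {
  "steps": "1.5 -4.5 0.5 0 0 -0.1 -1;1.5 -4.5 0.5 0 0 -0.1 -1;1.5 -4.5 0.5 0 0 -0.1 -1;1.5 -4.5 0.5 0 0 -0.1 -1;1.5 -4.5 0 0 0 -0.1 -1"
}}

```text
time: 0.6
ee_pos: [328.5, 372.0, 227.5]
tcp_rot: [[-0.618, 0.786, 0.001], [0.786, 0.618, 0.001], [0.0, 0.001, -1.0]]
contact_force: [0.2, 0.1, -0.0]
finger_gap: 85.6
gripper_force: 0.0
```

>>> {"method": "servo_tool", "body": {
  "steps": "1.5 -4.5 0 0 0 -0.1 -1;1.5 -4.5 0 0 0 -0.1 -1;1.5 -4.5 0 0 0 -0.1 -1;1.5 -4.5 0 0 0 -0.1 -1;1.5 -4.5 0 0 0 -0.1 -1"
}}

```text
time: 1.1
ee_pos: [403.0, 146.8, 227.1]
tcp_rot: [[-0.166, 0.986, 0.0], [0.986, 0.166, 0.0], [0.0, 0.0, -1.0]]
contact_force: [1.4, 0.3, 1.0]
finger_gap: 85.3
gripper_force: 0.0
```

>>> {"method": "servo_tool", "body": {
  "steps": "1.5 -4.5 0 0 0 -0.1 -1;1.5 -4.5 0 0 0 -0.1 -1;1.5 -4.5 0 0 0 -0.1 -1;1.5 -4.5 0 0 0 -0.1 -1;0 0 0 0 0 0 -1"
}}

```text
time: 1.6
ee_pos: [463.9, -38.4, 227.1]
tcp_rot: [[0.239, 0.971, 0.001], [0.971, -0.239, -0.003], [-0.003, 0.002, -1.0]]
contact_force: [-0.5, -0.3, -0.0]
finger_gap: 85.4
gripper_force: 0.0
```

>>> {"method": "servo_tool", "body": {
  "steps": "1.5 -4.5 0 0 0 -0.1 -1;1.5 -4.5 0 0 0 -0.1 -1;1.5 -4.5 0 0 0 -0.1 -1;1.6 -4.5 0 0 0 -0.09 -1;0 0 0 0 0 0 -1"
}}

```text
time: 2.1
ee_pos: [523.9, -218.5, 226.7]
tcp_rot: [[0.588, 0.809, -0.0], [0.809, -0.588, -0.004], [-0.004, 0.003, -1.0]]
contact_force: [-0.3, 0.0, 0.3]
finger_gap: 85.5
gripper_force: 0.0
```

Run:
```python
from h import *
import pickle
c=cam('wrist');pickle.dump(c,open('w1.pkl','wb'));save(c,'w1.png');print(c['f'],c['position'],c['orientation'])
s=arm.state();print(s['qpos'],s['ee_pos'])
```

```text
317.6608029119654 [ 572.53 -151.46  393.61] [[ 0.81 -0.56 -0.19]
 [-0.59 -0.76 -0.26]
 [ 0.    0.32 -0.95]]
[ 0.08  0.31  0.31  1.77 -0.1   1.09 -0.19] [ 523.46 -214.61  226.35]
```

View pics/w1.png

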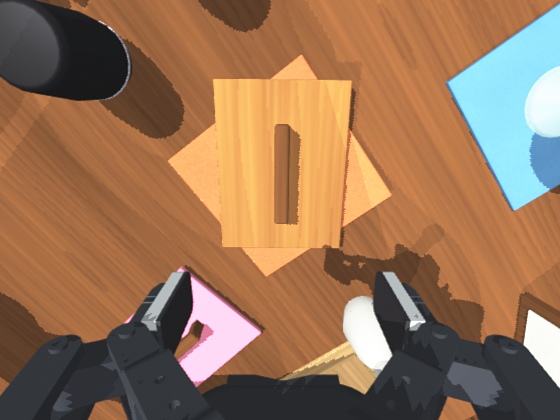

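The lid's plate corners are at (214,80), (351,80), (340,247) and (222,247). The top of the handle spans columns 275–290 and rows 125–223.

Run:
```python
from h import *
import pickle
c=pickle.load(open('w1.pkl','rb'))
P=np.array([w(c,u,v,25)[:2] for u,v in[(214,80),(351,80),(340,247),(222,247)]]);print(P,P.mean(0),[np.linalg.norm(P[i]-P[i-1]).round(1) for i in range(4)])
H=np.array([w(c,u,v,58)[:2] for u,v in[(276,125),(290,125),(289,223),(275,223)]]);print(H,H.mean(0),[np.linalg.norm(H[i]-H[i-1]).round(1) for i in range(4)])
a=lambda d:np.arctan2(-d[0],d[1])
print(a(P[0]+P[1]-P[2]-P[3]),a(H[0]+H[1]-H[2]-H[3]))
s=arm.state();print(s['ee_pos'],s['tcp_rot'][:,:2] if hasattr(s['tcp_rot'],'shape') else s['tcp_rot'])
t=pickle.load(open('top.pkl','rb'));print('tcp in wrist',proj(c,s['ee_pos']))
```

```text
[[ 525.93  -91.37]
 [ 645.19 -178.07]
 [ 528.49 -338.09]
 [ 406.62 -249.26]] [ 526.55 -214.2 ] [np.float64(197.9), np.float64(147.4), np.float64(198.1), np.float64(150.8)]
[[ 553.86 -166.83]
 [ 565.44 -175.26]
 [ 501.91 -262.07]
 [ 489.09 -252.73]] [ 527.57 -214.22] [np.float64(107.6), np.float64(14.3), np.float64(107.6), np.float64(15.9)]
-0.6386202466538321 -0.6389672717422469
[ 523.46 -214.61  226.35] [[ 0.58  0.81]
 [ 0.81 -0.58]
 [-0.   -0.  ]]
tcp in wrist [277.62 246.58]
```

>>> {"method": "servo_tool", "body": {
  "steps": "0.3 -0.3 -3 0 0 -0.01 -1;0 0 -4 0 0 0 -1;0 0 -4 0 0 0 -1;0 0 -1 0 0 0 -1;0 0 0 0 0 0 -1"
}}

```text
time: 2.65
ee_pos: [525.5, -212.2, 105.6]
tcp_rot: [[0.587, 0.81, -0.004], [0.81, -0.587, 0.002], [-0.001, -0.004, -1.0]]
contact_force: [0.6, -0.0, 1.0]
finger_gap: 85.4
gripper_force: 0.0
```

>>> {"method": "servo_tool", "body": {
  "steps": "0 0 0 0 0 0 -1;0 0 0 0 0 0 -1"
}}

```text
time: 2.85
ee_pos: [528.8, -214.6, 109.4]
tcp_rot: [[0.588, 0.809, 0.004], [0.809, -0.588, -0.001], [0.001, 0.004, -1.0]]
contact_force: [-0.1, 0.4, -0.4]
finger_gap: 85.4
gripper_force: 0.0
```

>>> {"method": "servo_tool", "body": {
  "steps": "0 0 -3 0 0 -0.01 -1;0 0 -2.5 0 0 0 -1;0 0 -1.2 0 0 0 -1;0 0 -0.6 0 0 0 -1;0 0 0 0 0 0 -1"
}}

```text
time: 3.35
ee_pos: [527.3, -214.4, 34.5]
tcp_rot: [[0.596, 0.803, 0.0], [0.803, -0.596, -0.0], [0.0, 0.0, -1.0]]
contact_force: [0.5, 1.1, -0.4]
finger_gap: 85.1
gripper_force: 0.0
```

>>> {"method": "servo_tool", "body": {
  "steps": "0 0 0 0 0 0 1;0 0 0 0 0 0 1;0 0 0 0 0 0 1;0 0 0 0 0 0 1;0 0 0 0 0 0 1"
}}

```text
time: 3.85
ee_pos: [527.1, -214.3, 34.4]
tcp_rot: [[0.596, 0.803, 0.0], [0.803, -0.596, -0.0], [0.0, 0.0, -1.0]]
contact_force: [-0.1, -0.5, 0.3]
finger_gap: 12.3
gripper_force: 0.0
```

>>> {"method": "servo_tool", "body": {
  "steps": "0 0 0 0 0 0 1;0 0 0 0 0 0 1;0 0 0 0 0 0 1;0 0 0 0 0 0 1;0 0 0 0 0 0 1"
}}

```text
time: 4.35
ee_pos: [526.9, -214.2, 34.1]
tcp_rot: [[0.596, 0.803, -0.0], [0.803, -0.596, 0.0], [0.0, -0.0, -1.0]]
contact_force: [-0.4, -1.0, 0.2]
finger_gap: -0.3
gripper_force: 0.0
```

Run:
```python
from h import *
import pickle
c=cam('scene');pickle.dump(c,open('s2.pkl','wb'));d=cam('wrist');pickle.dump(d,open('w2.pkl','wb'))
im=np.hstack([cv2.resize(c['pixels'][170:350,120:300],(420,420)),d['pixels'][:,90:470]])
cv2.imwrite('pics/m2.png',im[:,:,::-1])
```

```text
(no output)
```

View pics/m2.png

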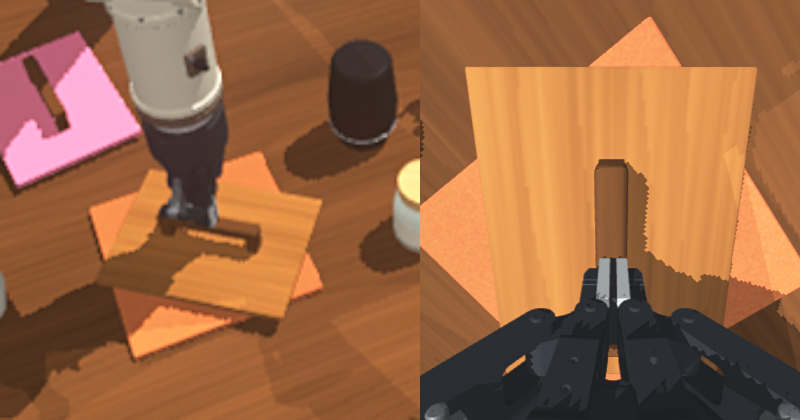

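Both views show the fingers shut on top of the handle bar rather than around it. The tips are at wrist pixel (282,259) and scene pixel about (208,265). I'll compare those with the projected tool axis.

Run:
```python
from h import *
import pickle
c=pickle.load(open('s2.pkl','rb'));d=pickle.load(open('w2.pkl','rb'))
s=arm.state();p=np.array(s['ee_pos']);print(p,s['contact_force'])
for k in(0,10,20,30,40,60):
    q=p+[0,0,k];print(k,proj(c,q),proj(d,q))
# handle ends now in scene/wrist
R=lambda a:np.array([[np.cos(a),-np.sin(a)],[np.sin(a),np.cos(a)]])
for y in(-55,55):
  q=np.r_[np.array([527,-214.5])+R(-.638)@[0,y],58]; print('end',y,proj(c,q),proj(d,q))
```

```text
[ 526.99 -214.23   34.11] [0.41 0.74 0.04]
0 [210.48 269.73] [282.34 251.42]
10 [209.94 267.34] [282.31 259.49]
20 [209.39 264.91] [282.29 268.49]
30 [208.83 262.44] [282.26 278.57]
40 [208.27 259.94] [282.22 289.96]
60 [207.11 254.84] [282.14 317.8 ]
end -55 [187.52 260.  ] [282.69 358.54]
end 55 [230.97 268.05] [282.52 165.77]
```

Run:
```python
import pickle,cv2,numpy as np
d=pickle.load(open('w2.pkl','rb'));c=pickle.load(open('s2.pkl','rb'))
a=cv2.resize(d['pixels'][230:330,230:330],(400,400),interpolation=3);b=cv2.resize(c['pixels'][225:285,170:230],(400,400),interpolation=3)
cv2.imwrite('pics/z2.png',np.hstack([a,b])[:,:,::-1])
```

```text
(no output)
```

View pics/z2.png

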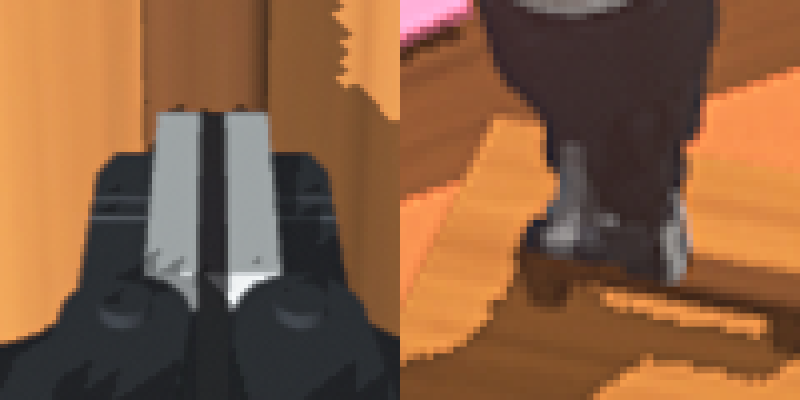

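>>> {"method": "servo_tool", "body": {
  "steps": "0 0 -0.2 0 0 0 1;0 0 -0.2 0 0 0 1;0 0 0 0 0 0 1"
}}

```text
time: 4.75
ee_pos: [527.2, -214.3, 33.8]
tcp_rot: [[0.597, 0.802, 0.001], [0.802, -0.597, 0.001], [0.002, -0.0, -1.0]]
contact_force: [-10.6, 5.1, 32.1]
finger_gap: 0.1
gripper_force: 16.4
```

>>> {"method": "servo_tool", "body": {
  "steps": "0 0 2 0 0 0 1;0 0 1 0 0 0 -1;0 0 0 0 0 0 -1;0 0 0 0 0 0 -1;0 0 0 0 0 0 -1"
}}

```text
time: 5.25
ee_pos: [526.3, -213.9, 59.1]
tcp_rot: [[0.596, 0.803, -0.001], [0.803, -0.596, 0.0], [-0.0, -0.001, -1.0]]
contact_force: [-0.9, -0.6, 0.1]
finger_gap: 58.3
gripper_force: 0.0
```

>>> {"method": "servo_tool", "body": {
  "steps": "0 0 0 0 0 0 -1;0 0 0 0 0 0 -1;0 0 0 0 0 0 -1;0 0 0 0 0 0 -1;0 0 -2 0 0 0 -1"
}}

```text
time: 5.75
ee_pos: [529.5, -215.2, 42.2]
tcp_rot: [[0.596, 0.803, 0.005], [0.803, -0.596, -0.002], [0.002, 0.005, -1.0]]
contact_force: [0.2, 0.4, 0.4]
finger_gap: 85.5
gripper_force: 0.0
```

>>> {"method": "servo_tool", "body": {
  "steps": "0 0 -1 0 0 0 -1;0 0 -0.6 0 0 0 -1;0 0 -0.4 0 0 0 -1;0 0 0 0 0 0 -1"
}}

```text
time: 6.15
ee_pos: [526.7, -214.2, 19.7]
tcp_rot: [[0.596, 0.803, -0.001], [0.803, -0.596, 0.0], [-0.0, -0.001, -1.0]]
contact_force: [-0.4, -0.2, 0.5]
finger_gap: 85.5
gripper_force: 0.0
```

>>> {"method": "servo_tool", "body": {
  "steps": "0 0 -0.5 0 0 0 -1;0 0 -0.5 0 0 0 -1;0 0 0 0 0 0 -1"
}}

```text
time: 6.45
ee_pos: [526.5, -214.0, 9.5]
tcp_rot: [[0.596, 0.803, -0.001], [0.803, -0.596, 0.0], [-0.0, -0.001, -1.0]]
contact_force: [-0.2, 0.3, -0.5]
finger_gap: 85.2
gripper_force: 0.0
```

>>> {"method": "servo_tool", "body": {
  "steps": "0 0 0 0 0 0 1;0 0 0 0 0 0 1;0 0 0 0 0 0 1;0 0 0 0 0 0 1;0 0 0 0 0 0 1"
}}

```text
time: 6.95
ee_pos: [527.1, -214.2, 10.5]
tcp_rot: [[0.596, 0.803, 0.0], [0.803, -0.596, 0.0], [0.0, 0.0, -1.0]]
contact_force: [0.6, -0.3, -0.8]
finger_gap: 14.6
gripper_force: 59.1
```

>>> {"method": "servo_tool", "body": {
  "steps": "0 0 0 0 0 0 1;0 0 0 0 0 0 1;0 0 0 0 0 0 1;0 0 0 0 0 0 1"
}}

```text
time: 7.35
ee_pos: [527.2, -214.3, 10.4]
tcp_rot: [[0.596, 0.803, 0.0], [0.803, -0.596, -0.0], [0.0, 0.0, -1.0]]
contact_force: [-0.4, 1.1, 4.2]
finger_gap: 14.8
gripper_force: 59.9
```

The lid is gripped. Before carrying it, I'll let go and look at the box with the wrist camera, because the fit has only 2 mm of play per side.

>>> {"method": "servo_tool", "body": {
  "steps": "0 0 0 0 0 0 -1;0 0 0 0 0 0 -1;0 0 0 0 0 0 -1;0 0 0 0 0 0 -1;0 0 0 0 0 0 -1"
}}

```text
time: 7.85
ee_pos: [526.9, -214.2, 10.0]
tcp_rot: [[0.596, 0.803, -0.0], [0.803, -0.596, 0.0], [-0.0, -0.0, -1.0]]
contact_force: [0.9, -0.2, 0.3]
finger_gap: 84.8
gripper_force: 0.0
```

>>> {"method": "servo_tool", "body": {
  "steps": "0 0 4 0 0 0 -1;0 0 5 0 0 0 -1;0 0 5 0 0 0 -1;0 0 4 0 0 0 -1;-0.5 4.3 2 0 0 0.1 -1"
}}

```text
time: 8.35
ee_pos: [523.7, -178.4, 214.9]
tcp_rot: [[0.52, 0.854, 0.008], [0.854, -0.52, -0.006], [-0.001, 0.009, -1.0]]
contact_force: [0.2, 0.5, -1.0]
finger_gap: 85.9
gripper_force: 0.0
```

>>> {"method": "servo_tool", "body": {
  "steps": "-0.5 4.3 0 0 0 0.1 -1;-0.5 4.3 0 0 0 0.1 -1;-0.5 4.3 0 0 0 0.1 -1;-0.5 4.3 0 0 0 0.1 -1;-0.5 4.3 0 0 0 0.1 -1"
}}

```text
time: 8.85
ee_pos: [496.5, 45.3, 210.4]
tcp_rot: [[0.035, 0.999, 0.001], [0.999, -0.035, 0.0], [0.0, 0.001, -1.0]]
contact_force: [-0.2, -0.1, -0.4]
finger_gap: 85.2
gripper_force: 0.0
```

>>> {"method": "servo_tool", "body": {
  "steps": "-0.5 4.3 0 0 0 0.1 -1;-0.5 4.3 0 0 0 0.1 -1;-0.5 4.3 0 0 0 0.1 -1;-0.5 4.3 0 0 0 0.1 -1;0 0 0 0 0 0 -1"
}}

```text
time: 9.35
ee_pos: [474.9, 223.4, 210.3]
tcp_rot: [[-0.365, 0.931, -0.0], [0.931, 0.365, 0.004], [0.004, 0.001, -1.0]]
contact_force: [-0.5, -0.7, -1.5]
finger_gap: 85.2
gripper_force: 0.0
```

>>> {"method": "servo_tool", "body": {
  "steps": "0 0 0 0 0 0 -1;0 0 0 0 0 0 -1;0 0 0 0 0 0 -1"
}}

```text
time: 9.65
ee_pos: [477.4, 213.9, 210.1]
tcp_rot: [[-0.35, 0.937, -0.0], [0.937, 0.35, -0.001], [-0.001, -0.0, -1.0]]
contact_force: [0.3, -0.5, 0.0]
finger_gap: 85.8
gripper_force: 0.0
```

Run:
```python
from h import *
import pickle
c=cam('wrist');pickle.dump(c,open('w3.pkl','wb'));cv2.imwrite('pics/w3.png',cv2.resize(c['pixels'][:,:,::-1],(800,600),interpolation=3))
s=arm.state();print(s['qpos'],s['ee_pos'],c['position'])
```

```text
[-0.41  0.24 -0.07  1.87  0.02  1.03 -0.13] [477.39 214.1  210.09] [448.23 291.04 377.16]
```

View pics/w3.png

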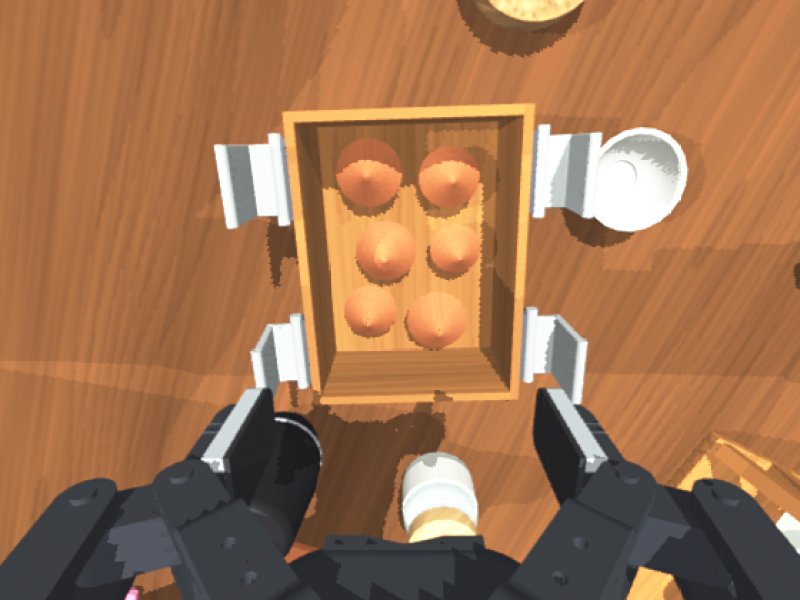

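The outer rim corners of the box are at (283,113), (535,103), (518,399) and (318,404) in the 800×600 picture. All four clips are open with their lips upright.

Run:
```python
from h import *
import pickle
from scipy.optimize import least_squares
c=pickle.load(open('w3.pkl','rb'))
L=[(283,113),(535,103),(518,399),(318,404)]
P=np.array([w(c,u*.7-.15,v*.7-.15,85)[:2] for u,v in L]);print(P,[np.linalg.norm(P[i]-P[i-1]).round(1) for i in range(4)])
R=lambda a:np.array([[np.cos(a),-np.sin(a)],[np.sin(a),np.cos(a)]])
loc=np.array([(-75,100),(75,100),(75,-100),(-75,-100)])
r=least_squares(lambda p:((R(p[2])@loc.T).T+p[:2]-P).ravel(),[480,217,.38]);print(r.x,r.fun)
g=cv2.cvtColor(c['pixels'],cv2.COLOR_RGB2GRAY)
# gradient refinement of the outer rim
G=cv2.GaussianBlur(np.hypot(cv2.Sobel(g,5,1,0),cv2.Sobel(g,5,0,1)).astype(np.float32),(0,0),1.2)
def score(p):
    s=0
    for i in range(4):
        for t in np.linspace(.05,.95,40):
            for k in(1,):
                q=R(p[2])@(loc[i]*(1-t)+loc[(i+1)%4]*t)+p[:2];u,v=proj(c,[*q,85]);s+=cv2.getRectSubPix(G,(1,1),(float(u),float(v)))[0,0]
    return -s
from scipy.optimize import minimize
o=minimize(score,r.x,method='Nelder-Mead',options=dict(initial_simplex=[r.x,r.x+[2,0,0],r.x+[0,2,0],r.x+[0,0,.015]]));print(o.x,score(r.x),o.fun)
for s in[(x,y) for x in(-102,102) for y in(-60,60)]: print(s,R(o.x[2])@s+o.x[:2], proj(c,[*(R(o.x[2])@s+o.x[:2]),109])/.7)
```

```text
[[374.34 283.05]
 [512.75 340.74]
 [588.61 155.38]
 [452.25  99.91]] [np.float64(199.0), np.float64(149.9), np.float64(200.3), np.float64(147.2)]
[481.99 219.77   0.39] [ 0.03  0.3   0.15  0.15  0.99  0.81 -1.17 -1.26]
[480.73 219.68   0.39] -21433.035 -23691.27734375
(-102, -60) [409.11 125.47] [259.99 371.71]
(-102, 60) [363.59 236.5 ] [232.28 184.74]
(102, -60) [597.87 202.86] [570.21 362.99]
(102, 60) [552.35 313.89] [588.47 173.35]
```

Box is at (481.2, 219.7), yaw 0.392. I'll go back for the lid by the same moves in reverse.

>>> {"method": "servo_tool", "body": {
  "steps": "0.5 -4.3 0 0 0 -0.1 -1;0.5 -4.3 0 0 0 -0.1 -1;0.5 -4.3 0 0 0 -0.1 -1;0.5 -4.3 0 0 0 -0.1 -1;0.5 -4.3 0 0 0 -0.1 -1"
}}

```text
time: 10.2
ee_pos: [501.9, -2.0, 210.4]
tcp_rot: [[0.145, 0.989, 0.001], [0.989, -0.145, 0.0], [0.0, 0.001, -1.0]]
contact_force: [0.9, -0.1, -0.4]
finger_gap: 85.1
gripper_force: 0.0
```

>>> {"method": "servo_tool", "body": {
  "steps": "0.5 -4.3 0 0 0 -0.1 -1;0.5 -4.3 0 0 0 -0.1 -1;0.5 -4.3 0 0 0 -0.1 -1;0.5 -4.3 0 0 0 -0.1 -1;0.5 -4.3 0 0 0 -0.1 -1"
}}

```text
time: 10.7
ee_pos: [526.4, -217.0, 210.4]
tcp_rot: [[0.601, 0.799, 0.001], [0.799, -0.601, -0.0], [0.0, 0.001, -1.0]]
contact_force: [0.6, -0.8, -1.0]
finger_gap: 85.3
gripper_force: 0.0
```

>>> {"method": "servo_tool", "body": {
  "steps": "0 0 0 0 0 0 -1;0 0 -3 0 0 0 -1;0 0 -4 0 0 0 -1;0 0 -4 0 0 0 -1;0 0 -2 0 0 0 -1"
}}

```text
time: 11.2
ee_pos: [524.3, -213.7, 76.9]
tcp_rot: [[0.597, 0.802, -0.004], [0.802, -0.597, 0.001], [-0.001, -0.004, -1.0]]
contact_force: [-0.6, -0.1, 0.2]
finger_gap: 85.5
gripper_force: 0.0
```

>>> {"method": "servo_tool", "body": {
  "steps": "0 0 0 0 0 0 -1;0 0 0 0 0 0 -1"
}}

```text
time: 11.4
ee_pos: [526.9, -214.8, 80.5]
tcp_rot: [[0.597, 0.802, -0.0], [0.802, -0.597, -0.0], [-0.0, 0.0, -1.0]]
contact_force: [-0.1, 0.7, 0.4]
finger_gap: 85.7
gripper_force: 0.0
```

Back in place. Next: descend 70 mm, grip, lift, and carry to just short of the final spot over the box.

>>> {"method": "servo_tool", "body": {
  "steps": "0 0 -3 0 0 0 -1;0 0 -2 0 0 0 -1;0 0 -1.3 0 0 0 -1;0 0 -0.7 0 0 0 -1;0 0 0 0 0 0 -1"
}}

```text
time: 11.9
ee_pos: [527.2, -214.4, 10.3]
tcp_rot: [[0.596, 0.803, 0.0], [0.803, -0.596, -0.0], [0.0, 0.0, -1.0]]
contact_force: [0.6, -0.3, 0.9]
finger_gap: 85.4
gripper_force: 0.0
```

>>> {"method": "servo_tool", "body": {
  "steps": "0 0 0 0 0 0 1;0 0 0 0 0 0 1;0 0 0 0 0 0 1;0 0 0 0 0 0 1;0 0 0 0 0 0 1"
}}

```text
time: 12.4
ee_pos: [527.4, -214.4, 10.6]
tcp_rot: [[0.596, 0.803, 0.001], [0.803, -0.596, -0.0], [0.0, 0.001, -1.0]]
contact_force: [1.3, -0.4, -1.4]
finger_gap: 14.6
gripper_force: 58.5
```

>>> {"method": "servo_tool", "body": {
  "steps": "0 0 0 0 0 0 1;0 0 0 0 0 0 1;0 0 0 0 0 0 1;0 0 1 0 0 0 1;0 0 2 0 0 0 1"
}}

```text
time: 12.9
ee_pos: [524.5, -213.3, 38.6]
tcp_rot: [[0.596, 0.803, -0.005], [0.803, -0.596, 0.002], [-0.002, -0.005, -1.0]]
contact_force: [-0.2, 0.6, -3.8]
finger_gap: 15.1
gripper_force: 58.9
```

>>> {"method": "servo_tool", "body": {
  "steps": "0 0 3 0 0 0 1;0 0 4 0 0 0 1;0 0 4 0 0 0 1;0 0 3 0 0 0 1;0 0 1 0 0 0 1"
}}

```text
time: 13.4
ee_pos: [528.4, -214.9, 193.5]
tcp_rot: [[0.597, 0.803, 0.005], [0.803, -0.597, -0.001], [0.002, 0.005, -1.0]]
contact_force: [0.2, -1.0, -3.8]
finger_gap: 15.0
gripper_force: 59.0
```

>>> {"method": "servo_tool", "body": {
  "steps": "-0.35 3.4 0 0 0 0.08 1;-0.35 3.4 0 0 0 0.08 1;-0.35 3.4 0 0 0 0.08 1;-0.35 3.4 0 0 0 0.08 1;-0.35 3.4 0 0 0 0.08 1"
}}

```text
time: 13.9
ee_pos: [507.6, -42.8, 188.4]
tcp_rot: [[0.233, 0.972, -0.003], [0.972, -0.233, 0.0], [-0.001, -0.003, -1.0]]
contact_force: [0.8, 0.1, -2.4]
finger_gap: 14.7
gripper_force: 59.1
```

>>> {"method": "servo_tool", "body": {
  "steps": "-0.35 3.4 0 0 0 0.08 1;-0.35 3.4 0 0 0 0.08 1;-0.35 3.4 0 0 0 0.08 1;-0.35 3.4 0 0 0 0.08 1;-0.35 3.4 0 0 0 0.08 1"
}}

```text
time: 14.4
ee_pos: [490.2, 126.7, 188.4]
tcp_rot: [[-0.164, 0.987, -0.003], [0.987, 0.164, -0.001], [-0.0, -0.003, -1.0]]
contact_force: [0.7, -0.1, -3.6]
finger_gap: 14.6
gripper_force: 59.1
```

>>> {"method": "servo_tool", "body": {
  "steps": "-0.35 3.4 0 0 0 0.08 1;-0.35 3.4 0 0 0 0.08 1;-0.28 1.6 0 0 0 0.05 1;-0.1 1 0 0 0 0.02 1;0 0 0 0 0 0 1"
}}

```text
time: 14.9
ee_pos: [480.4, 220.1, 189.2]
tcp_rot: [[-0.382, 0.924, -0.002], [0.924, 0.382, -0.001], [0.0, -0.002, -1.0]]
contact_force: [-0.8, -1.0, -3.3]
finger_gap: 15.1
gripper_force: 59.1
```

>>> {"method": "servo_tool", "body": {
  "steps": "0 0 -2 0 0 0 1;0 0 -2 0 0 0 1;0 0 -2 0 0 0 1;0 0 -1 0 0 0 1;0 0 0 0 0 0 1"
}}

```text
time: 15.4
ee_pos: [480.3, 217.4, 118.5]
tcp_rot: [[-0.379, 0.926, -0.003], [0.926, 0.379, -0.002], [-0.001, -0.004, -1.0]]
contact_force: [-0.2, 0.6, -4.0]
finger_gap: 14.6
gripper_force: 59.0
```

>>> {"method": "servo_tool", "body": {
  "steps": "0 0 0 0 0 0 1;0 0 0 0 0 0 1;0 0 0 0 0 0 1"
}}

```text
time: 15.7
ee_pos: [482.0, 220.0, 121.1]
tcp_rot: [[-0.381, 0.925, 0.002], [0.925, 0.381, 0.001], [0.0, 0.002, -1.0]]
contact_force: [-0.6, -0.3, -3.6]
finger_gap: 14.9
gripper_force: 59.0
```

Run:
```python
from h import *
import pickle
c=cam('wrist');pickle.dump(c,open('w4.pkl','wb'));d=cam('scene')
cv2.imwrite('pics/m4.png',np.hstack([cv2.resize(c['pixels'][:,60:500],(440,420)),cv2.resize(d['pixels'][130:265,295:410],(358,420),interpolation=3)])[:,:,::-1])
```

```text
(no output)
```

View pics/m4.png

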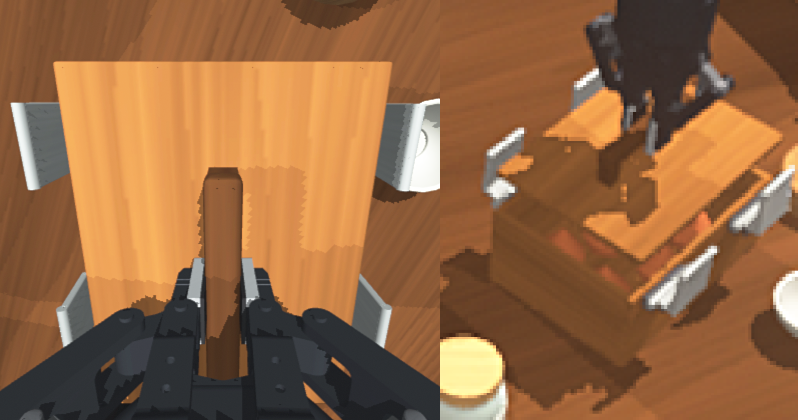

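The lid hangs level over the mouth, with the clips symmetric on either side. Lowering it.

>>> {"method": "servo_tool", "body": {
  "steps": "0 0 -1 0 0 0 1;0 0 -1 0 0 0 1;0 0 -0.6 0 0 0 1;0 0 -0.4 0 0 0 1;0 0 0 0 0 0 1"
}}

```text
time: 16.3
ee_pos: [480.5, 219.4, 89.0]
tcp_rot: [[-0.381, 0.924, -0.002], [0.924, 0.381, -0.001], [-0.0, -0.002, -1.0]]
contact_force: [-0.7, 0.4, -3.4]
finger_gap: 15.1
gripper_force: 59.0
```

>>> {"method": "servo_tool", "body": {
  "steps": "0 0 -0.3 0 0 0 1;0 0 -0.2 0 0 0 1;0 0 -0.2 0 0 0 1;0 0 0 0 0 0 1"
}}

```text
time: 16.7
ee_pos: [481.1, 219.7, 82.9]
tcp_rot: [[-0.381, 0.925, -0.0], [0.925, 0.381, -0.0], [0.0, -0.0, -1.0]]
contact_force: [-0.4, -0.2, -3.3]
finger_gap: 14.6
gripper_force: 59.1
```

>>> {"method": "servo_tool", "body": {
  "steps": "0 0 -0.2 0 0 0 1;0 0 -0.2 0 0 0 1;0 0 0 0 0 0 1;0 0 0 0 0 0 1"
}}

```text
time: 17.1
ee_pos: [481.1, 219.7, 79.1]
tcp_rot: [[-0.381, 0.925, -0.0], [0.925, 0.381, -0.0], [-0.0, -0.0, -1.0]]
contact_force: [0.2, 0.1, -3.3]
finger_gap: 15.1
gripper_force: 59.1
```

>>> {"method": "servo_tool", "body": {
  "steps": "0 0 -0.1 0 0 0 1;0 0 0 0 0 0 1;0 0 0 0 0 0 1"
}}

```text
time: 17.4
ee_pos: [481.3, 219.8, 78.6]
tcp_rot: [[-0.381, 0.925, 0.0], [0.925, 0.381, 0.0], [0.0, 0.0, -1.0]]
contact_force: [-2.3, -1.0, 3.8]
finger_gap: 14.5
gripper_force: 60.0
```

The lid is seated (load gone, height as expected). Release it, rise, shut the fingers, and go over to just outside the near right clip.

>>> {"method": "servo_tool", "body": {
  "steps": "0 0 0 0 0 0 -1;0 0 0 0 0 0 -1;0 0 0 0 0 0 -1;0 0 0 0 0 0 -1;0 0 0 0 0 0 -1"
}}

```text
time: 17.9
ee_pos: [481.2, 219.8, 78.1]
tcp_rot: [[-0.381, 0.925, 0.0], [0.925, 0.381, 0.0], [0.0, 0.0, -1.0]]
contact_force: [-0.7, -0.5, -0.2]
finger_gap: 84.4
gripper_force: 0.0
```

>>> {"method": "servo_tool", "body": {
  "steps": "0 0 2 0 0 0 -1;0 0 3 0 0 0 -1;0 0 3 0 0 0 -1;-1 -1 0 0 0 0 1;-3 -3 0 0 0 0 1"
}}

```text
time: 18.4
ee_pos: [444.0, 182.5, 159.8]
tcp_rot: [[-0.384, 0.923, 0.005], [0.924, 0.384, 0.003], [0.001, 0.006, -1.0]]
contact_force: [0.3, -0.7, 0.2]
finger_gap: 59.0
gripper_force: 0.0
```

>>> {"method": "servo_tool", "body": {
  "steps": "-3 -3.2 0 0 0 0 1;-2 -3 0 0 0 0 1;0 0 0 0 0 0 1;0 0 0 0 0 0 1;0 0 0 0 0 0 1"
}}

```text
time: 18.9
ee_pos: [392.3, 118.7, 158.6]
tcp_rot: [[-0.382, 0.924, 0.002], [0.924, 0.382, 0.001], [0.0, 0.002, -1.0]]
contact_force: [0.5, 0.2, -0.1]
finger_gap: -0.1
gripper_force: 0.0
```

>>> {"method": "servo_tool", "body": {
  "steps": "0 0 0 0 0 0 1;0 0 0 0 0 0 1;0 0 0 0 0 0 1"
}}

```text
time: 19.2
ee_pos: [391.4, 118.2, 157.9]
tcp_rot: [[-0.382, 0.924, -0.0], [0.924, 0.382, 0.0], [0.0, -0.0, -1.0]]
contact_force: [0.1, 0.3, -0.2]
finger_gap: -0.1
gripper_force: 0.0
```

Run:
```python
from h import *
import pickle
c=cam('wrist');pickle.dump(c,open('w5.pkl','wb'));d=cam('scene')
cv2.imwrite('pics/m5.png',np.hstack([cv2.resize(c['pixels'][:,60:500],(440,420)),cv2.resize(d['pixels'][110:265,280:412],(358,420),interpolation=3)])[:,:,::-1])
s=arm.state();print(s['ee_pos'],s['qpos'])
```

```text
[391.19 118.   157.94] [-0.33  0.1  -0.03  2.18  0.    0.86  0.03]
```

View pics/m5.png

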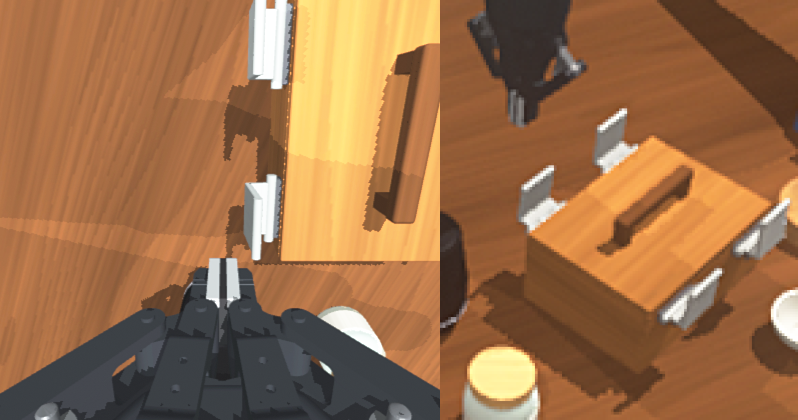

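The lid sits flush and the near right clip is just ahead of the shut fingers. Descend outside it, then push inward.

>>> {"method": "servo_tool", "body": {
  "steps": "0 0 -2 0 0 0 1;0 0 -2 0 0 0 1;0 0 -2 0 0 0 1;0 0 -1.3 0 0 0 1;0 0 0 0 0 0 1"
}}

```text
time: 19.8
ee_pos: [389.6, 117.3, 83.6]
tcp_rot: [[-0.381, 0.924, -0.004], [0.924, 0.381, -0.001], [0.0, -0.004, -1.0]]
contact_force: [-0.5, 0.2, 0.3]
finger_gap: 0.1
gripper_force: 0.0
```

>>> {"method": "servo_tool", "body": {
  "steps": "1 0.42 0.2 0 0 0 1;0.92 0.38 0.3 0 0 0 1;0 0 0 0 0 0 1"
}}

```text
time: 20.1
ee_pos: [411.6, 126.3, 90.9]
tcp_rot: [[-0.381, 0.924, 0.001], [0.924, 0.381, 0.0], [0.0, 0.001, -1.0]]
contact_force: [-3.3, -1.5, 2.6]
finger_gap: 0.1
gripper_force: 1.8
```

Contact is inward, as expected. Continue along the arc.

>>> {"method": "servo_tool", "body": {
  "steps": "0.5 0.21 0.05 0 0 0 1;0.5 0.21 0 0 0 0 1;0.5 0.21 -0.1 0 0 0 1;0.5 0.21 -0.15 0 0 0 1;0 0 0 0 0 0 1"
}}

```text
time: 20.6
ee_pos: [430.6, 134.1, 88.7]
tcp_rot: [[-0.381, 0.925, -0.0], [0.925, 0.381, -0.0], [-0.0, -0.0, -1.0]]
contact_force: [-3.7, -1.9, 4.1]
finger_gap: -0.2
gripper_force: 3.0
```

>>> {"method": "servo_tool", "body": {
  "steps": "0.44 0.18 -0.25 0 0 0 1;0.44 0.18 -0.25 0 0 0 1;0 0 0 0 0 0 1"
}}

```text
time: 20.9
ee_pos: [441.0, 138.5, 83.7]
tcp_rot: [[-0.381, 0.925, 0.003], [0.925, 0.381, 0.001], [-0.0, 0.003, -1.0]]
contact_force: [-0.5, -0.2, 0.3]
finger_gap: 0.1
gripper_force: 0.1
```

>>> {"method": "servo_tool", "body": {
  "steps": "0.4 0.17 -0.3 0 0 0 1;0.3 0.12 -0.3 0 0 0 1;0 0 -0.2 0 0 0 1;0 0 0 0 0 0 1"
}}

```text
time: 21.3
ee_pos: [446.6, 140.9, 75.0]
tcp_rot: [[-0.381, 0.924, 0.0], [0.924, 0.381, 0.0], [0.0, 0.001, -1.0]]
contact_force: [-0.1, -0.5, 0.3]
finger_gap: -0.1
gripper_force: 0.2
```

>>> {"method": "servo_tool", "body": {
  "steps": "0 0 -0.2 0 0 0 1;0 0 0 0 0 0 1"
}}

```text
time: 21.5
ee_pos: [446.7, 141.0, 74.7]
tcp_rot: [[-0.381, 0.925, 0.001], [0.925, 0.381, 0.0], [0.0, 0.001, -1.0]]
contact_force: [-4.0, -1.2, 16.2]
finger_gap: -0.0
gripper_force: 8.3
```

Near right is shut: the fingers meet the lip at the expected height. Next is far left, going over the lid.

>>> {"method": "servo_tool", "body": {
  "steps": "0 0 2.5 0 0 0 1;0 0 3 0 0 0 1;0 0 3 0 0 0 1;2.5 3.6 0 0 0 0 1;2.5 3.6 0 0 0 0 1"
}}

```text
time: 22.0
ee_pos: [497.5, 212.6, 159.9]
tcp_rot: [[-0.379, 0.926, 0.003], [0.926, 0.379, 0.001], [-0.0, 0.003, -1.0]]
contact_force: [0.9, 0.2, 0.2]
finger_gap: 0.1
gripper_force: 0.0
```

>>> {"method": "servo_tool", "body": {
  "steps": "2.5 3.6 0 0 0 0 1;2.5 3.6 0 0 0 0 1;2.5 3.6 0 0 0 0 1;0 0 0 0 0 0 1;0 0 0 0 0 0 1"
}}

```text
time: 22.5
ee_pos: [570.3, 321.1, 156.7]
tcp_rot: [[-0.383, 0.924, -0.002], [0.924, 0.383, -0.001], [-0.0, -0.002, -1.0]]
contact_force: [-0.1, -0.7, -0.4]
finger_gap: -0.2
gripper_force: 0.0
```

>>> {"method": "servo_tool", "body": {
  "steps": "0 0 0 0 0 0 1;0 0 0 0 0 0 1"
}}

```text
time: 22.7
ee_pos: [570.8, 318.9, 158.2]
tcp_rot: [[-0.38, 0.925, -0.0], [0.925, 0.38, -0.001], [-0.001, -0.001, -1.0]]
contact_force: [-0.1, 0.1, 0.4]
finger_gap: 0.3
gripper_force: 0.0
```

>>> {"method": "servo_tool", "body": {
  "steps": "0 0 -2 0 0 0 1;0 0 -2 0 0 0 1;0 0 -2 0 0 0 1;0 0 -1.3 0 0 0 1;0 0 0 0 0 0 1"
}}

```text
time: 23.2
ee_pos: [569.7, 318.9, 83.3]
tcp_rot: [[-0.38, 0.925, -0.003], [0.925, 0.38, -0.002], [-0.001, -0.004, -1.0]]
contact_force: [-0.6, -0.1, -0.8]
finger_gap: -0.1
gripper_force: 0.0
```

>>> {"method": "servo_tool", "body": {
  "steps": "-1 -0.42 0.2 0 0 0 1;-0.92 -0.38 0.3 0 0 0 1;0 0 0 0 0 0 1"
}}

```text
time: 23.5
ee_pos: [552.4, 312.8, 92.3]
tcp_rot: [[-0.381, 0.924, 0.003], [0.924, 0.381, 0.002], [0.0, 0.003, -1.0]]
contact_force: [3.6, 0.4, 0.1]
finger_gap: 0.3
gripper_force: 1.2
```

>>> {"method": "servo_tool", "body": {
  "steps": "-0.5 -0.21 0.05 0 0 0 1;-0.5 -0.21 0 0 0 0 1;-0.5 -0.21 -0.1 0 0 0 1;-0.5 -0.21 -0.15 0 0 0 1;0 0 0 0 0 0 1"
}}

```text
time: 24.0
ee_pos: [534.9, 305.7, 90.9]
tcp_rot: [[-0.381, 0.925, 0.007], [0.925, 0.381, 0.004], [0.001, 0.008, -1.0]]
contact_force: [5.7, 0.9, 2.4]
finger_gap: 0.4
gripper_force: 3.0
```

>>> {"method": "servo_tool", "body": {
  "steps": "-0.44 -0.18 -0.25 0 0 0 1;-0.44 -0.18 -0.25 0 0 0 1;0 0 0 0 0 0 1"
}}

```text
time: 24.3
ee_pos: [525.5, 301.8, 87.1]
tcp_rot: [[-0.381, 0.925, 0.005], [0.925, 0.381, 0.003], [0.001, 0.006, -1.0]]
contact_force: [-0.8, -0.9, 13.2]
finger_gap: 0.1
gripper_force: 5.4
```

>>> {"method": "servo_tool", "body": {
  "steps": "-0.4 -0.17 -0.3 0 0 0 1;-0.3 -0.12 -0.3 0 0 0 1;0 0 -0.2 0 0 0 1;0 0 -0.2 0 0 0 1;0 0 0 0 0 0 1"
}}

```text
time: 24.8
ee_pos: [515.2, 297.6, 74.8]
tcp_rot: [[-0.381, 0.924, -0.002], [0.924, 0.381, -0.001], [-0.0, -0.002, -1.0]]
contact_force: [-7.2, -4.0, 17.3]
finger_gap: -0.2
gripper_force: 8.6
```

Far left is shut too. Next is near left, straight across the box.

>>> {"method": "servo_tool", "body": {
  "steps": "0 0 2.5 0 0 0 1;0 0 3 0 0 0 1;0 0 3 0 0 0 1;-3.4 -1.4 0 0 0 0 1;-3.4 -1.4 0 0 0 0 1"
}}

```text
time: 25.3
ee_pos: [448.3, 270.0, 158.9]
tcp_rot: [[-0.381, 0.925, 0.002], [0.925, 0.381, 0.001], [0.001, 0.002, -1.0]]
contact_force: [-0.4, 0.6, -0.3]
finger_gap: -0.1
gripper_force: 0.0
```

>>> {"method": "servo_tool", "body": {
  "steps": "-3.4 -1.4 0 0 0 0 1;-3.4 -1.4 0 0 0 0 1;-3.4 -1.4 0 0 0 0 1;0 0 0 0 0 0 1;0 0 0 0 0 0 1"
}}

```text
time: 25.8
ee_pos: [346.0, 227.8, 158.3]
tcp_rot: [[-0.382, 0.924, 0.001], [0.924, 0.382, 0.0], [0.0, 0.001, -1.0]]
contact_force: [0.3, 0.7, -0.4]
finger_gap: -0.1
gripper_force: 0.0
```

>>> {"method": "servo_tool", "body": {
  "steps": "0 0 0 0 0 0 1;0 0 0 0 0 0 1"
}}

```text
time: 26.0
ee_pos: [347.3, 228.4, 158.2]
tcp_rot: [[-0.381, 0.925, 0.001], [0.925, 0.381, 0.001], [0.0, 0.001, -1.0]]
contact_force: [-0.3, 0.2, 0.5]
finger_gap: 0.0
gripper_force: 0.0
```

>>> {"method": "servo_tool", "body": {
  "steps": "-0.15 -0.06 -2 0 0 0 1;0 0 -2 0 0 0 1;0 0 -2 0 0 0 1;0 0 -1.3 0 0 0 1;0 0 0 0 0 0 1"
}}

```text
time: 26.5
ee_pos: [344.0, 226.5, 83.4]
tcp_rot: [[-0.381, 0.925, -0.003], [0.925, 0.381, -0.002], [-0.001, -0.004, -1.0]]
contact_force: [-0.7, -0.3, -0.5]
finger_gap: -0.0
gripper_force: 0.0
```

>>> {"method": "servo_tool", "body": {
  "steps": "1 0.42 0.2 0 0 0 1;0.92 0.38 0.3 0 0 0 1;0 0 0 0 0 0 1"
}}

```text
time: 26.8
ee_pos: [365.5, 235.8, 90.9]
tcp_rot: [[-0.381, 0.925, 0.001], [0.925, 0.381, 0.001], [0.0, 0.001, -1.0]]
contact_force: [-3.0, -2.4, 2.3]
finger_gap: 0.0
gripper_force: 1.7
```

>>> {"method": "servo_tool", "body": {
  "steps": "0.5 0.21 0.05 0 0 0 1;0.5 0.21 0 0 0 0 1;0.5 0.21 -0.1 0 0 0 1;0.5 0.21 -0.15 0 0 0 1;0 0 0 0 0 0 1"
}}

```text
time: 27.3
ee_pos: [384.5, 243.7, 89.0]
tcp_rot: [[-0.381, 0.925, 0.001], [0.925, 0.381, 0.0], [-0.0, 0.001, -1.0]]
contact_force: [-3.5, -2.7, 4.8]
finger_gap: 0.1
gripper_force: 3.6
```

>>> {"method": "servo_tool", "body": {
  "steps": "0.44 0.18 -0.25 0 0 0 1;0.44 0.18 -0.25 0 0 0 1;0 0 0 0 0 0 1"
}}

```text
time: 27.6
ee_pos: [394.8, 248.0, 84.1]
tcp_rot: [[-0.381, 0.925, 0.003], [0.925, 0.381, 0.002], [0.001, 0.004, -1.0]]
contact_force: [-0.2, 0.0, 1.8]
finger_gap: 0.0
gripper_force: 0.5
```

>>> {"method": "servo_tool", "body": {
  "steps": "0.4 0.17 -0.3 0 0 0 1;0.3 0.12 -0.3 0 0 0 1;0 0 -0.2 0 0 0 1;0 0 -0.2 0 0 0 1;0 0 0 0 0 0 1"
}}

```text
time: 28.1
ee_pos: [400.5, 250.7, 74.7]
tcp_rot: [[-0.381, 0.925, 0.001], [0.925, 0.381, 0.001], [0.0, 0.002, -1.0]]
contact_force: [-3.5, -3.4, 17.3]
finger_gap: -0.0
gripper_force: 8.7
```

Near left is shut. Last is far right.

>>> {"method": "servo_tool", "body": {
  "steps": "0 0 2.5 0 0 0 1;0 0 3 0 0 0 1;0 0 3 0 0 0 1;3 -0.6 0 0 0 0 1;4 -0.7 0 0 0 0 1"
}}

```text
time: 28.6
ee_pos: [469.4, 238.5, 159.4]
tcp_rot: [[-0.385, 0.923, 0.001], [0.923, 0.385, 0.002], [0.001, 0.002, -1.0]]
contact_force: [0.5, 0.9, 0.2]
finger_gap: 0.2
gripper_force: 0.0
```

>>> {"method": "servo_tool", "body": {
  "steps": "4 -0.7 0 0 0 0 1;4 -0.7 0 0 0 0 1;4 -0.7 0 0 0 0 1;2.6 -0.6 0 0 0 0 1;0 0 0 0 0 0 1"
}}

```text
time: 29.1
ee_pos: [619.1, 207.2, 157.1]
tcp_rot: [[-0.377, 0.926, 0.001], [0.926, 0.377, -0.001], [-0.002, 0.001, -1.0]]
contact_force: [-0.7, -0.5, 0.5]
finger_gap: 0.2
gripper_force: 0.0
```

>>> {"method": "servo_tool", "body": {
  "steps": "0 0 0 0 0 0 1;0 0 0 0 0 0 1;0 0 0 0 0 0 1"
}}

```text
time: 29.4
ee_pos: [614.3, 211.1, 158.1]
tcp_rot: [[-0.383, 0.924, -0.001], [0.924, 0.383, 0.0], [0.001, -0.001, -1.0]]
contact_force: [-0.3, -0.1, 0.3]
finger_gap: 0.0
gripper_force: 0.0
```

>>> {"method": "servo_tool", "body": {
  "steps": "0.2 0 -2 0 0 0 1;0 0 -2 0 0 0 1;0 0 -2 0 0 0 1;0 0 -1.3 0 0 0 1;0 0 0 0 0 0 1"
}}

```text
time: 29.9
ee_pos: [615.5, 210.0, 83.2]
tcp_rot: [[-0.382, 0.924, -0.004], [0.924, 0.382, -0.001], [0.0, -0.004, -1.0]]
contact_force: [-0.8, 1.3, 0.3]
finger_gap: -0.2
gripper_force: 0.0
```

>>> {"method": "servo_tool", "body": {
  "steps": "-1 -0.42 0.2 0 0 0 1;-0.92 -0.38 0.3 0 0 0 1;0 0 0 0 0 0 1"
}}

```text
time: 30.2
ee_pos: [598.8, 202.3, 92.3]
tcp_rot: [[-0.381, 0.925, 0.003], [0.925, 0.381, 0.001], [0.0, 0.003, -1.0]]
contact_force: [0.8, 2.2, 0.9]
finger_gap: 0.4
gripper_force: 1.2
```

>>> {"method": "servo_tool", "body": {
  "steps": "-0.5 -0.21 0.05 0 0 0 1;-0.5 -0.21 0 0 0 0 1;-0.5 -0.21 -0.1 0 0 0 1;-0.5 -0.21 -0.15 0 0 0 1;0 0 0 0 0 0 1"
}}

```text
time: 30.7
ee_pos: [581.2, 195.1, 91.1]
tcp_rot: [[-0.381, 0.924, 0.007], [0.924, 0.381, 0.003], [0.0, 0.007, -1.0]]
contact_force: [4.0, 2.8, 5.9]
finger_gap: -0.1
gripper_force: 3.2
```

>>> {"method": "servo_tool", "body": {
  "steps": "-0.44 -0.18 -0.25 0 0 0 1;-0.44 -0.18 -0.25 0 0 0 1;0 0 0 0 0 0 1"
}}

```text
time: 31.0
ee_pos: [572.9, 191.7, 88.0]
tcp_rot: [[-0.381, 0.924, 0.008], [0.925, 0.381, 0.003], [0.0, 0.008, -1.0]]
contact_force: [-1.7, 1.5, 17.4]
finger_gap: 0.3
gripper_force: 7.2
```

>>> {"method": "servo_tool", "body": {
  "steps": "-0.4 -0.17 -0.3 0 0 0 1;-0.3 -0.12 -0.3 0 0 0 1;0 0 -0.2 0 0 0 1;0 0 -0.2 0 0 0 1;0 0 0 0 0 0 1"
}}

```text
time: 31.5
ee_pos: [561.9, 186.5, 74.8]
tcp_rot: [[-0.381, 0.925, -0.002], [0.925, 0.381, -0.001], [-0.0, -0.002, -1.0]]
contact_force: [-7.4, -2.5, 16.5]
finger_gap: -0.4
gripper_force: 8.7
```

Retreat upward and check.

>>> {"method": "servo_tool", "body": {
  "steps": "0 0 2.5 0 0 0 1;0 0 4 0 0 0 1;0 0 4 0 0 0 1;-3 -3 2 0 0 0 1;-3 -3 2 0 0 0 1"
}}

```text
time: 32.0
ee_pos: [502.3, 127.1, 219.0]
tcp_rot: [[-0.383, 0.924, 0.001], [0.924, 0.383, 0.0], [-0.0, 0.001, -1.0]]
contact_force: [-0.2, -1.5, 0.7]
finger_gap: -0.3
gripper_force: 0.0
```

>>> {"method": "servo_tool", "body": {
  "steps": "-3 -3 2 0 0 0 1;-3 -3 2 0 0 0 1;-3 -3 1 0 0 0 1;0 0 0 0 0 0 1;0 0 0 0 0 0 1"
}}

```text
time: 32.5
ee_pos: [412.4, 36.6, 268.5]
tcp_rot: [[-0.379, 0.925, 0.001], [0.925, 0.379, 0.0], [-0.0, 0.001, -1.0]]
contact_force: [0.1, 0.9, 0.2]
finger_gap: -0.1
gripper_force: 0.0
```

Run:
```python
from h import *
c=cam('scene');cv2.imwrite('pics/f.png',cv2.resize(c['pixels'][130:270,250:440,::-1],(760,560),interpolation=3))
```

```text
(no output)
```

View pics/f.png

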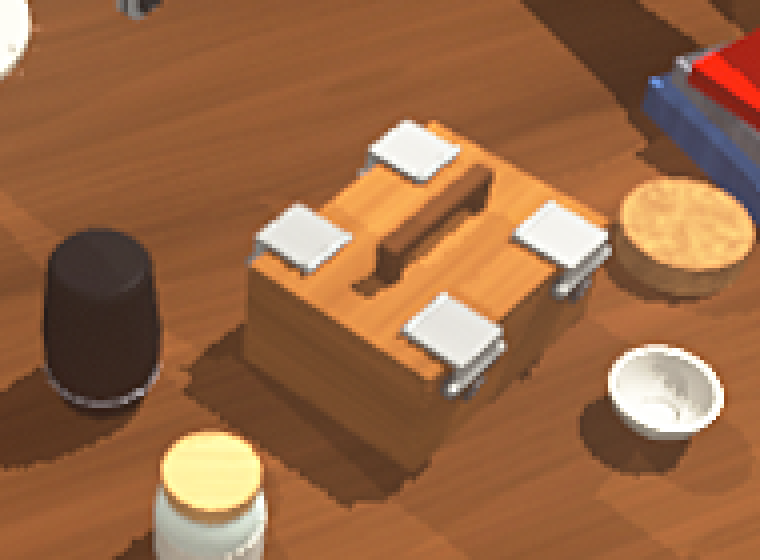

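All four clips lie flat over the seated lid, at (415,150), (303,237), (562,235) and (453,330). The neighbouring things stand where they were.

```bash
python3 -c "
from bench import arm
print(arm.hand_in())"
```

```text
the job is handed in; nothing more can be done
None
```

The lid is seated in the box and all four clips are shut in opposite-corner order (near right, far left, near left, far right); I handed the job in at about 32.5 s, and the hand-in call returned no verdict.

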